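# Hold the bolt head behind the bracket while the nut runs home

## Robot

A 7-joint arm with a two-finger parallel gripper is mounted at the origin on the work surface. World frame = base frame: x ahead of the robot, y to its left, z up, the work surface at z = 0. Lengths are in m, angles in rad, forces in N, time in s.
With the tool pointing down it reaches from about 0.4 to 0.85 m from the base axis. Payload 10.4 kg.
Tool frame: the origin (TCP) lies at the very end of the fingers, on their centre line; the grasp point (between the pads) lies 19 mm behind it; z points along the fingers, x is the direction in which the jaws open and shut, and the axes are right-handed (so a half turn about z gives the same grasp; the last joint's range is limited). The gripper opens to 85 mm and grips with 20 to 120 N. Pads are 22 mm wide; open, the fingers measure 114 mm over their backs; the gripper's body (76 mm by 85 mm) begins 54 mm behind the grasp point. The pads swing forward as they close: fully open they stand 13 mm farther back than shut.
Start: joints at [-1.242, 0.332, -0.065, 1.46, 0.022, 1.35, -0.088], TCP at [0.215, 0.587, 0.231] pointing down, gripper open.
Joint ranges: [-2.6, 2.6], [-0.5, 2.12], [-1.47, 1.34], [0.16, 2.42], [-1.27, 4.41], [0.06, 2.06], [-2.6, 2.6]. Speed limits (rad/s): [2.22, 2.22, 2.79, 2.79, 3.14, 3.14, 3.14].

## Interface

Orientations are given as [roll, pitch, yaw] about the fixed x, y, z axes, in that order (R = Rz(yaw) Ry(pitch) Rx(roll)).
In Python, from workcell import bot gives the robot as it stands.
- The arm moves only by the tool servo_tool, never from a script. Its argument "rows" is text: rows parted by semicolons, each of 7 numbers parted by spaces: the shift along the tool's x, y, z in cm, then the turn, a rotation vector about the tool's x, y, z in degrees, then the closure, from -1 (fully open) to 1 (shut), so that 0 is half open. A call has 1 to 20 rows; each row shifts and turns the pose as measured when the row begins, along the tool's axes as they then stand; what a row does not reach is not made up. A row lasts 1/12 s, in which the tool goes at most 41.7 mm and 7.16 degrees, less where a joint would pass 70% of its speed; a pose out of reach is approached as far as the arm can. A call with a gripper value outside its range is refused whole. The fingers move at their own pace and stop on an object; "newtons" is the grip in N (left out, the last holds). Time passes only in rows, so rows that do not move let the fingers close. It gives the time, the measured TCP pose, the force and the opening at its end, in the units of the state.
- bot.get_state(): the state, without advancing time (a new reading comes with each control period).
- bot.capture(name): name is "scene" or "top" or "wrist"; returns the picture (480x640x3 uint8, red, green, blue); there is no depth.
- bot.get_calibration(name): a dict with "intrinsics" (3x3 intrinsics, pixels), "camera_from_world" (4x4, takes a point from world to camera coordinates); the wrist camera has in their place "hand_eye" (4x4, takes a point from camera to tool coordinates, whose origin is the TCP and whose axes are the tool frame's). Camera axes: x right, y up, looking along -z (the intrinsics and any distortion apply to the point x, -y, -z); pixel columns grow to the right and rows downward; lengths in m; the calibration is good to about 2 mm. A picture is of the moment at which its call begins: read the wrist's pose just before it. get_calibration takes no time and is no camera call.
- bot.close_job(): hands the job in, once; it reports no verdict.
The state is a dict: "clock": time; "joints": joint angles; "qvel": joint speeds; "joint_torque": joint torques, N m; "ee_pos": TCP position; "eef_rot": TCP orientation; "wrist_force": force on the tool from outside, world axes, zero at the start; "ft_torque": the same for the moment, N m; "gripper_width": finger opening in m.
Only numpy, scipy, OpenCV 4.12 (cv2) and the standard library are available. Lean on these libraries where they do the work, as an engineer would, in place of code of your own. Each camera call takes 0.05 s, during which the arm holds its last target.

## Task

On the open test rig, pull the small black cover by its knob all the way back off the gap behind the bracket, then reach down into the gap and grip the bolt head squarely between the fingers, so that it stops turning with the running driver and the driver can run the nut up tight. Finish while still holding the head still, with the nut tight; do not let go, and leave the other things on the bench alone.

Things in the scene. Friction and masses are not known exactly. Their poses are not given: they have to be found in the camera images.
- frame: The fixed rig: base plate 200 x 290 x 12 mm, dark steel bracket, finned heat sink facing it, slim inline electric driver lying behind the bracket. Origin on the table below the centre of the bolt head. y is the level bolt axis, from driver and bracket to heat sink; z up. Rig spans y -215 to +75 mm. Nothing on it but the cover, its knob and stop stands higher than 125 mm above the table.
- axis (a point): Fixed point of the rig at the centre of the bolt head on the bolt axis, 100 mm above the table; axes as frame (they do not turn with the bolt). The head is best gripped from above with the fingers closing along this x axis.
- gap (a point): Centre of the gap's mouth, 124 mm above the table; axes as the rig's. The gap lies between the bracket plate (130 mm wide, 8 thick, face at rig y = -18 mm) and the heat sink (120 wide, face at rig y = +28 mm): 46 mm wide, open at both x ends and, once the cover is off, from above, down to the base plate at 12 mm. The head sits 5 mm nearer the bracket.
- cover (a joint): Slide of the cover, in m: 0 = over the gap, 0.080 = fully back against its stop. It slides along the rig's -y, towards the driver, with about 4 N of friction (some 4 N s/m of damping besides), and stays where it is left.
- knob (a point): Centre of the knob on the cover: a black block 20 (rig x) by 22 (rig y) by 30 mm high, 15 mm to the driver side of the cover's middle, foot (the cover's upper face) 129.5 mm and top 159.5 mm above the table. Moves with the cover; axes as the rig's. The cover is a black plate 64 (x) by 60 (y) by 4 mm; its end stop on the driver side is 134.5 mm high.
- head: Hexagonal steel bolt head, 24 mm across flats, 27.7 across corners, 16 mm thick along its y (the bolt axis); x is square to one pair of flats. Origin at its centre, 100 mm above the table. It stands on a fixed 30 mm round collar, 10 mm off the bracket. Until held it turns at about 0.3 rad/s about +y with at most 0.16 N m; closing fingers (40 N or more) turn it flat against them.
- spindle (a joint): Angle of the driver's spindle and the nut in it, about the rig's +y, in rad. It runs from the start, about 0.3 rad/s (0.2 rad/s while the head is held), and stalls when the nut is tight and the head is held.
- bolt (a joint): How far the nut has been run up the bolt, in rad: turn of the nut relative to the bolt, 0 = loose, 1.2 = tight (stop). It grows only while the head is held from turning, at about 0.2 rad/s (some 6 s in all).
- jar: bystander: small jar, 34 mm across, 42 mm high, on the rig's base plate; origin at its underside
- spare_washer: bystander: thick steel washer, 32 mm across, 6 mm thick, on the rig's base plate
- meter: bystander: yellow handheld meter 190 x 90 x 45 mm lying on the table, origin at its underside
- controller: bystander: grey handheld controller box 120 x 100 x 28 mm on the table, origin at its underside
- screwdriver: bystander: screwdriver lying on the table
- spanner: bystander: spanner lying on the table
- sealant: bystander: small bottle, 40 mm across, 110 mm high, origin at its underside

How it is judged:
On the way, in this order (a step that is already met when the one before it is completed fails the run):
1. the cover is pulled back off the gap (value of joint cover above 0.07 m), for 0.2 s.
2. the bolt head is gripped between the fingers and no longer turns (contact force between the fingers and head above 8 N and x of the grasp point in the frame of axis between -0.01 and 0.01 m and distance between the grasp point and head below 0.025 m and angular speed of head below 0.1 rad/s), for 0.5 s.
At the end, for the whole second after the job is handed in: The nut is run up tight (more than 1.1 of 1.2 rad on the bolt), the fingers still grip the bolt head with more than 8 N, centred on it within 10 mm along the rig's x and 25 mm in all, the head turns slower than 0.1 rad/s, and the cover is still back (more than 70 of 80 mm) (all of step 2 and value of joint bolt above 1.1 rad and value of joint cover above 0.07 m); the arm keeps its last pose, push and grip.
It fails at once if a bystander is shifted by more than 25 mm (distance of any of jar, spare_washer, meter, controller, screwdriver, spanner, sealant from where it was at the start of the episode above 0.025 m).
It also fails if it takes over 50 s, if anything falls off the work surface, if the arm or the gripper's body presses on something with over 40 N, if the wrist force passes 120 N, or if a joint passes its speed limit or range.

## Working session

There is one attempt and no reset: what is moved stays moved. The work goes in short steps, Python scripts to look and compute and a tool call to move; the robot and the scene stay as the last step left them, time stands still between calls to the robot, and variables do not carry over. Pictures are saved under pics/ and viewed, and the job is handed in when it is done.

Besides the shell and the picture viewer there is one more tool, called after "Request:" as name(argument=value, ...), one argument or row to a line, values as JSON. servo_tool: Moves the arm, as the interface text tells. Its arguments: {"type":"object","properties":{"rows":{"type":"string"},"newtons":{"type":"number"}},"required":["rows"]}

```bash
ls; mkdir -p pics
python3 - <<'E'
from workcell import bot
import cv2
s=bot.get_state();print({k:s[k] for k in('clock','ee_pos','eef_rot','gripper_width','wrist_force')})
for n in('scene','top','wrist'):
    print(n,bot.get_calibration(n))
    cv2.imwrite(f'pics/{n}0.png',bot.capture(n)[:,:,::-1])
E
```

```text
pics
{'clock': 0.0, 'ee_pos': array([0.21521356, 0.58638012, 0.23049153]), 'eef_rot': array([3.14153426e+00, 1.43414059e-03, 1.21907639e+00]), 'gripper_width': 0.08517156868525858, 'wrist_force': array([ 0.08098285,  0.15550739, -0.09301733])}
scene {'intrinsics': array([[554.5250136 ,   0.        , 324.87211301],
       [  0.        , 554.5250136 , 241.46534752],
       [  0.        ,   0.        ,   1.        ]]), 'camera_from_world': array([[-0.76546714,  0.64336167,  0.0120753 ,  0.42429403],
       [-0.37419842, -0.46032828,  0.80503007,  0.11074812],
       [ 0.5234841 ,  0.61170551,  0.59311109, -1.45924141],
       [ 0.        ,  0.        ,  0.        ,  1.        ]])}
top {'intrinsics': array([[505.33255767,   0.        , 321.24284553],
       [  0.        , 505.33255767, 240.76069224],
       [  0.        ,   0.        ,   1.        ]]), 'camera_from_world': array([[-0.00407675, -0.99997242, -0.00620748, -0.02787836],
       [ 0.98642581, -0.00504039,  0.1641302 , -0.55785844],
       [-0.16415696, -0.0054541 ,  0.98641915, -1.31093654],
       [ 0.        ,  0.        ,  0.        ,  1.        ]])}
wrist {'intrinsics': array([[389.83968784,   0.        , 320.4210637 ],
       [  0.        , 389.83968784, 238.99530385],
       [  0.        ,   0.        ,   1.        ]]), 'hand_eye': array([[ 9.99999924e-01, -2.12532397e-04, -3.25420698e-04,
        -8.52616179e-04],
       [-2.93959169e-04, -9.61303049e-01, -2.75492942e-01,
        -6.99176902e-02],
       [-2.54276734e-04,  2.75493017e-01, -9.61303039e-01,
        -1.42979373e-01],
       [ 0.00000000e+00,  0.00000000e+00,  0.00000000e+00,
         1.00000000e+00]])}
```

View pics/scene0.png

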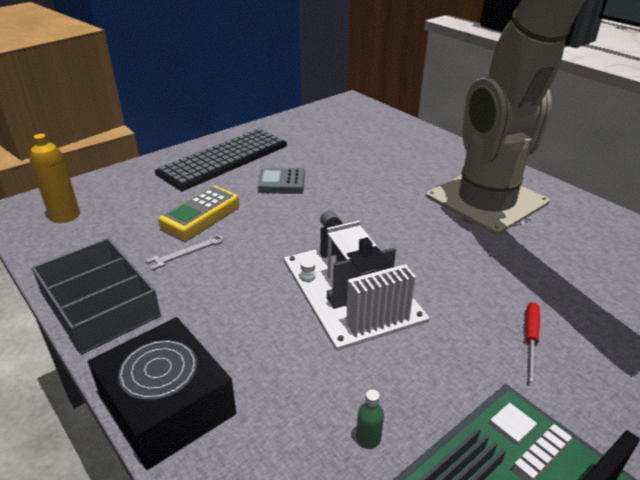

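View pics/top0.png

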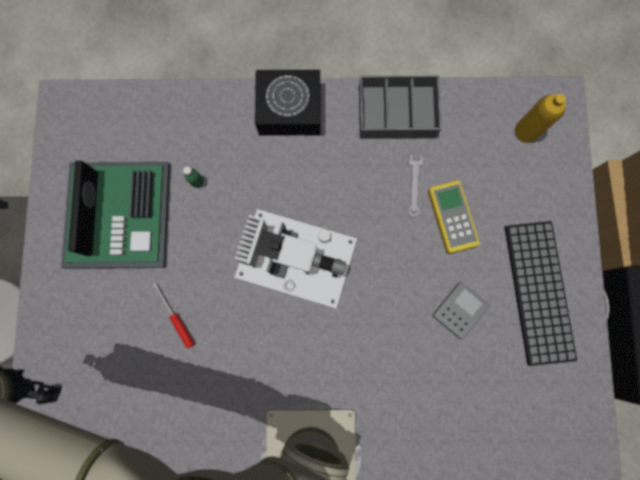

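View pics/wrist0.png

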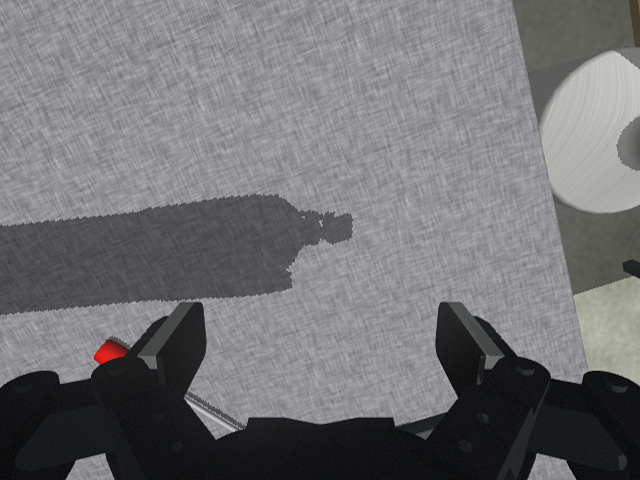

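Run:
```python
import cv2
a=cv2.imread('pics/top0.png')[195:320,220:370]
cv2.imwrite('pics/topc.png',cv2.resize(a,None,fx=5,fy=4.8,interpolation=cv2.INTER_CUBIC))
a=cv2.imread('pics/scene0.png')[200:350,270:440]
cv2.imwrite('pics/scenec.png',cv2.resize(a,None,fx=4,fy=4,interpolation=cv2.INTER_CUBIC))
```

```text
(no output)
```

View pics/topc.png

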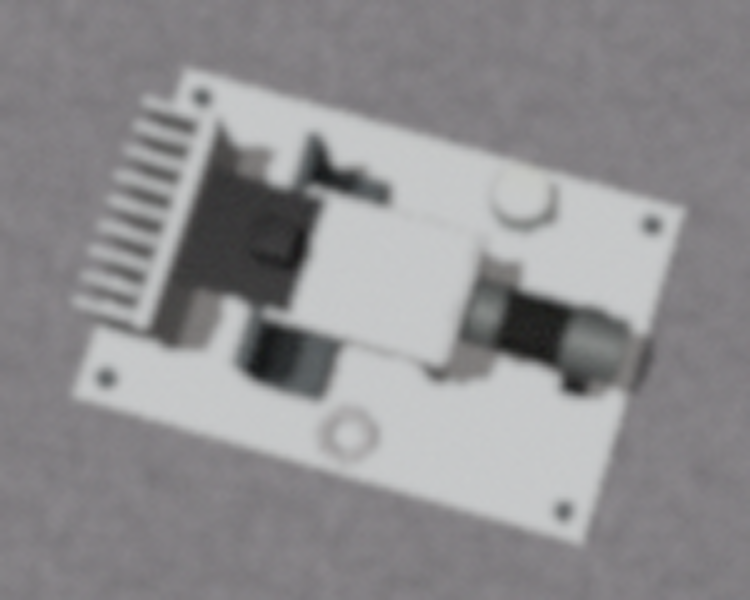

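View pics/scenec.png

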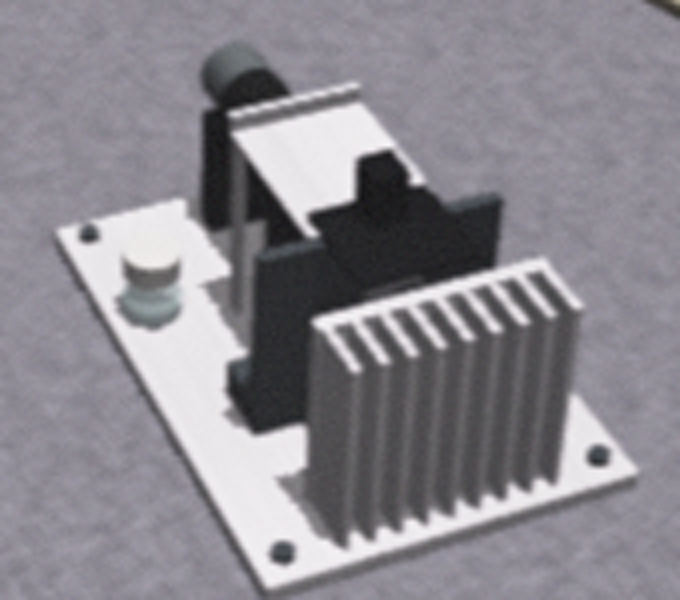

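```bash
cat > h.py <<'E'
import numpy as np,cv2
from scipy.optimize import least_squares
from workcell import bot
def proj(n,P):
    c=bot.get_calibration(n);T=c['camera_from_world'];K=c['intrinsics']
    p=np.atleast_2d(P)@T[:3,:3].T+T[:3,3]; p=p*[1,-1,-1]
    q=p@K.T; return q[:,:2]/q[:,2:]
def wproj(P,pos,rpy):
    from scipy.spatial.transform import Rotation as R
    c=bot.get_calibration('wrist');H=c['hand_eye'];K=c['intrinsics']
    t=(np.atleast_2d(P)-pos)@R.from_euler('xyz',rpy).as_matrix()
    p=(t-H[:3,3])@H[:3,:3]; p=p*[1,-1,-1]; q=p@K.T; return q[:,:2]/q[:,2:]
def rig(q,P):
    c,s=np.cos(q[2]),np.sin(q[2]);P=np.atleast_2d(P)
    return np.c_[q[0]+c*P[:,0]-s*P[:,1],q[1]+s*P[:,0]+c*P[:,1],P[:,2]]
E
python3 - <<'E'
from h import *
f=lambda px,o,s:np.array([[o[0]+(a+.5)/s[0]-.5,o[1]+(b+.5)/s[1]-.5] for a,b in px])
t=f([(185,68),(686,207),(583,545),(73,397)],(220,195),(5,4.8))
s=f([(265,585),(637,468),(55,235)],(270,200),(4,4))
A,B,C,D=[.1,.075,.012],[.1,-.215,.012],[-.1,-.215,.012],[-.1,.075,.012]
g=lambda q:np.r_[proj('top',rig(q,[A,B,C,D]))-t,proj('scene',rig(q,[A,D,B]))-s]
r=least_squares(lambda q:g(q).ravel(),[.6,.05,-.3],x_scale=.1)
print(r.x);print(g(r.x).round(2))
for n in('top','scene'):
    o,sc=((220,195),(5,4.8)) if n=='top' else ((270,200),(4,4))
    K=rig(r.x,[[x*.01,-.005-.015+y*.011,.1595] for x in(-1,1) for y in(-1,1)]+[[x*.01,.005-.015+y*.011,.1595] for x in(-1,1) for y in(-1,1)])
    print(n,((proj(n,K)-o)*sc).round())
E
```

```text
[ 0.53665491  0.10675141 -0.29235954]
[[-0.12  0.21]
 [-0.1   0.32]
 [ 0.19  0.1 ]
 [-0.07  0.43]
 [-0.03  0.85]
 [ 0.35  0.68]
 [-1.06 -1.53]]
top [[280. 261.]
 [237. 249.]
 [292. 224.]
 [249. 212.]
 [261. 255.]
 [218. 243.]
 [273. 218.]
 [230. 206.]]
scene [[392. 148.]
 [413. 174.]
 [353. 157.]
 [374. 183.]
 [401. 160.]
 [423. 186.]
 [363. 169.]
 [384. 196.]]
```

Request:
servo_tool(
  rows="-2.4 3.12 -0.2 0 0 0 -1;-2.4 3.12 -0.2 0 0 0 -1;-2.4 3.12 -0.2 0 0 0 -1;-2.4 3.12 -0.2 0 0 0 -1;-2.4 3.12 -0.2 0 0 0 -1;-2.4 3.12 -0.2 0 0 0 -1;-2.4 3.12 -0.2 0 0 0 -1;-2.4 3.12 -0.2 0 0 0 -1;-2.4 3.12 -0.2 0 0 0 -1;-2.4 3.12 -0.2 0 0 0 -1;-2.4 3.12 -0.2 0 0 0 -1;-2.4 3.12 -0.2 0 0 0 -1;-2.4 3.12 -0.2 0 0 0 -1;-2.4 3.12 -0.2 0 0 0 -1;-2.4 3.12 -0.2 0 0 0 -1",
)

```text
clock: 1.4
ee_pos: [0.5372, 0.0717, 0.2569]
eef_rot: [-3.136, 0.004, 1.236]
wrist_force: [1.1, 0.2, -0.8]
gripper_width: 0.0852
```

Request:
servo_tool(
  rows="0 0 0 0 0 6.66 -1;0 0 0 0 0 6.66 -1;0 0 0 0 0 6.66 -1;0 0 0 0 0 6.66 -1;0 0 0 0 0 6.66 -1;0 0 0 0 0 6.66 -1;0 0 0 0 0 6.66 -1;0 0 0 0 0 6.66 -1;0 0 0 0 0 6.66 -1;0 0 0 0 0 6.66 -1;0 0 0 0 0 6.66 -1;0 0 0 0 0 6.66 -1;0 0 0 0 0 6.66 -1;0 0 0 0 0 0 -1",
)

```text
clock: 2.57
ee_pos: [0.5394, 0.0575, 0.2542]
eef_rot: [3.131, 0.007, -0.361]
wrist_force: [0.5, 0.9, -0.6]
gripper_width: 0.0854
```

Run:
```python
from h import *
s=bot.get_state();print(s['ee_pos'],s['eef_rot'],s['joints'],s['clock'])
im=bot.capture('wrist');cv2.imwrite('pics/w1.png',im[:,:,::-1])
np.savez('w1.npz',p=s['ee_pos'],r=s['eef_rot'])
```

```text
[0.53939007 0.0575376  0.25420741] [ 3.13068332  0.00722891 -0.36105937] [-0.67255134  0.14733504  0.53539553  1.66335546 -0.07039844  1.36340069
 -0.48758917] 2.5667
```

View pics/w1.png

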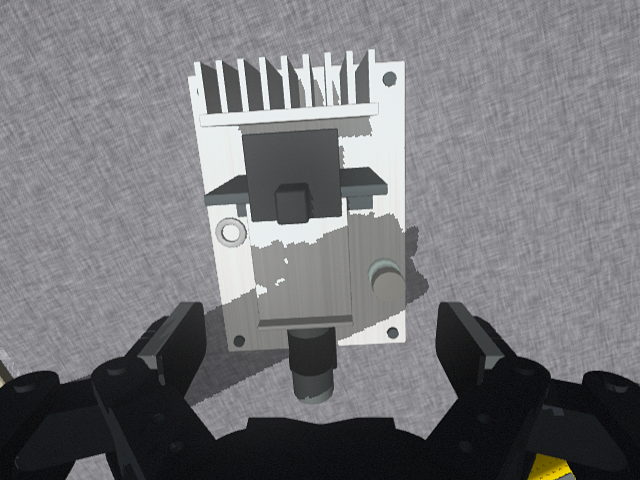

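Run:
```python
import cv2
a=cv2.imread('pics/w1.png')[100:240,190:400]
a=cv2.convertScaleAbs(cv2.resize(a,(798,532),interpolation=cv2.INTER_CUBIC),alpha=1.8,beta=10)
cv2.imwrite('pics/w1c.png',a)
```

```text
(no output)
```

View pics/w1c.png

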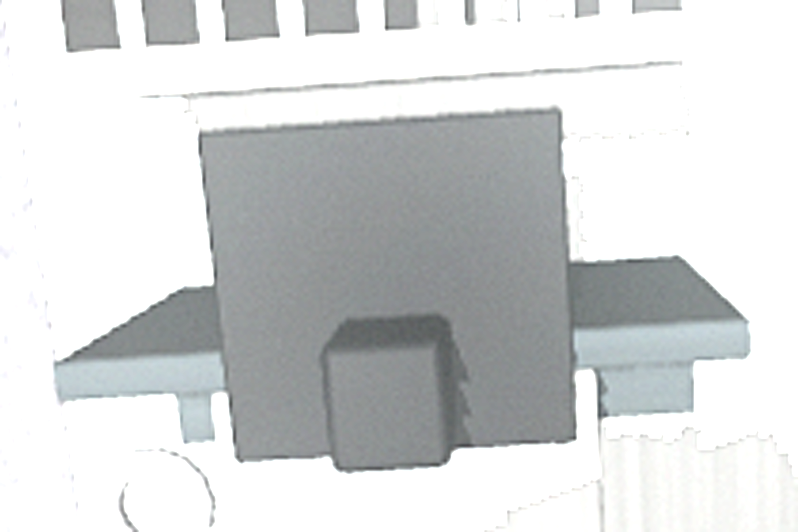

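Run:
```python
from h import *
d=np.load('w1.npz')
z=lambda px:np.array([[190+(a+.5)/3.8-.5,100+(b+.5)/3.8-.5] for a,b in px])
pl=np.array([(189,76),(405,62),(229,352),(406,343)],float)
PL=np.array([[-.1,.075,.012],[.1,.075,.012],[-.1,-.215,.012],[.1,-.215,.012]])
cv=z([(202,130),(558,110),(575,440),(238,460)])
kn=z([(328,350),(445,342),(450,463),(340,469)])
sq=np.array([[-1,1],[1,1],[1,-1],[-1,-1]])
def g(v):
    C=np.c_[sq*[.032,.03]+[0,v[3]],np.full(4,.1295)]
    K=np.c_[sq*[.01,.011]+[0,v[3]-.015],np.full(4,.1595)]
    return np.r_[wproj(rig(v,PL),d['p'],d['r'])-pl,wproj(rig(v,C),d['p'],d['r'])-cv,wproj(rig(v,K),d['p'],d['r'])-kn]
r=least_squares(lambda v:g(v).ravel(),[.537,.107,-.29,0],x_scale=.1,loss='soft_l1')
print(r.x);print(g(r.x).round(1))
v=r.x
K=rig(v,[[0,v[3]-.015,.1595]])
print('knob',K, wproj(rig(v,[[-.06,.028,.125],[.06,.028,.125],[-.065,-.018,.125],[.065,-.018,.125]]),d['p'],d['r']))
```

```text
[ 0.53631551  0.10461006 -0.2981112  -0.00723496]
[[-1.9  0.2]
 [ 0.9 -0.8]
 [-0.9  0.6]
 [-0.1  0.4]
 [-0.8 -0.2]
 [ 2.1 -1.2]
 [ 1.8  0.7]
 [-0.1  0.9]
 [-1.4 -1.7]
 [ 0.4 -1.6]
 [ 1.6  1.5]
 [-1.2  1.8]]
knob [[0.52978476 0.08335582 0.1595    ]] [[200.91094829 128.13834539]
 [380.04256376 116.38338819]
 [203.65558136 196.30705239]
 [388.49418429 184.96917447]]
```

```bash
cat >> h.py <<'E'
V=np.array([.5363,.1051,-.297])
from scipy.spatial.transform import Rotation as R
def togo(x,y,z):
    "rig target (m) -> tool-frame shift cm, rotvec deg"
    s=bot.get_state();Rc=R.from_euler('xyz',s['eef_rot'])
    d=Rc.inv().apply(rig(V,[[x,y,z]])[0]-s['ee_pos'])*100
    w=(Rc.inv()*R.from_euler('xyz',[np.pi,0,V[2]])).as_rotvec(degrees=True)
    c,sn=np.cos(V[2]),np.sin(V[2]);e=s['ee_pos'][:2]-V[:2]
    print('t',s['clock'],'shift',d.round(2),'rot',w.round(2),'rigpos',(np.array([c*e[0]+sn*e[1],-sn*e[0]+c*e[1],s['ee_pos'][2]])*1e3).round(1),'F',s['wrist_force'].round(1),'w',s['gripper_width'].round(4))
E
python3 -c "
from h import *
togo(0,-.0222,.2)"
```

```text
Traceback (most recent call last):
  File "h.py", line 24, in togo
    print('t',s['clock'],'shift',d.round(2),'rot',w.round(2),'rigpos',(np.array([c*e[0]+sn*e[1],-sn*e[0]+c*e[1],s['ee_pos'][2]])*1e3).round(1),'F',s['wrist_force'].round(1),'w',s['gripper_width'].round(4))
                                                                                                                                                                                 ^^^^^^^^^^^^^^^^^^^^^^^^
AttributeError: 'float' object has no attribute 'round'
```

```bash
sed -i "s/s\['gripper_width'\].round(4)/s['gripper_width']/" h.py
python3 -c "
from h import *
togo(0,-.0222,.2)"
```

```text
t 2.6167 shift [-1.77 -2.2   5.41] rot [ 0.62  0.44 -3.27] rigpos [ 16.8 -44.6 254.2] F [0.2 0.5 0.1] w 0.08528181428683183
```

Request:
servo_tool(
  rows="-0.6 -0.75 1.8 0.2 0.15 -1.1 -1;-0.6 -0.75 1.8 0.2 0.15 -1.1 -1;-0.5 -0.6 1.5 0.2 0.1 -0.9 -1;0 0 0 0 0 0 -1;0 0 0 0 0 0 -1",
)

```text
clock: 3.03
ee_pos: [0.5299, 0.083, 0.2021]
eef_rot: [-3.141, -0.001, -0.276]
wrist_force: [0.9, -0.2, 0.8]
gripper_width: 0.0852
```

```bash
python3 -c "
from h import *
togo(0,-.0222,.135)
s=bot.get_state()
im=bot.capture('wrist');
P=rig(V,[[a*.01,-.0222+b*.011,.1595] for a,b in((-1,1),(1,1),(1,-1),(-1,-1))])
cv2.imwrite('pics/w2.png',cv2.polylines(im[:,:,::-1].copy(),[wproj(P,s['ee_pos'],s['eef_rot']).round().astype(int)],True,(0,0,255)))"
```

```text
t 3.0333 shift [-0.04 -0.08  6.71] rot [-0.04 -0.05  1.19] rigpos [  0.3 -23.  202.1] F [ 0.9 -0.2  0.8] w 0.08524403928963267
```

View pics/w2.png

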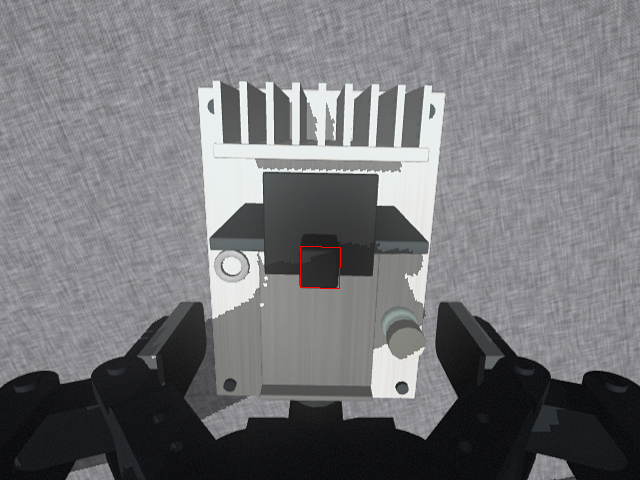

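Request:
servo_tool(
  rows="0 0 1.8 0 0 0.6 -1;0 0 1.8 0 0 0.4 -1;0 0 1.4 0 0 0 -1;0 0 0.8 0 0 0 -1;0 0 0.2 0 0 0 -1;0 0 0 0 0 0 -1",
)

```text
clock: 3.58
ee_pos: [0.5346, 0.0809, 0.1464]
eef_rot: [-3.137, -0.008, -0.292]
wrist_force: [-0.1, -0.1, 1.0]
gripper_width: 0.0853
```

```bash
python3 -c "
from h import *
togo(0,-.0222,.136)"
```

```text
t 3.5833 shift [-0.56 -0.14  1.04] rot [-0.27 -0.47  0.31] rigpos [  5.5 -23.6 146.4] F [-0.1 -0.1  1. ] w 0.08525229133170663
```

Request:
servo_tool(
  rows="-0.4 -0.1 0.6 -0.2 -0.4 0.2 -1;-0.2 0 0.3 0 0 0 -1;0 0 0 0 0 0 -1",
)

```text
clock: 3.83
ee_pos: [0.5302, 0.0837, 0.139]
eef_rot: [-3.139, -0.003, -0.295]
wrist_force: [0.5, 0.3, -0.9]
gripper_width: 0.0853
```

```bash
python3 -c "
from h import *
togo(0,-.0222,.136)"
```

```text
t 3.8333 shift [-0.04 -0.    0.3 ] rot [-0.15 -0.17  0.09] rigpos [  0.4 -22.2 139. ] F [ 0.5  0.3 -0.9] w 0.08527535101546516
```

Well aligned; close on the knob.

Request:
servo_tool(
  rows="0 0 0.1 0 0 0 1;0 0 0 0 0 0 1;0 0 0 0 0 0 1;0 0 0 0 0 0 1;0 0 0 0 0 0 1;0 0 0 0 0 0 1;0 0 0 0 0 0 1;0 0 0 0 0 0 1;0 0 0 0 0 0 1;0 0 0 0 0 0 1",
  newtons=50,
)

```text
clock: 4.67
ee_pos: [0.5296, 0.0846, 0.1395]
eef_rot: [-3.138, -0.002, -0.295]
wrist_force: [-0.8, 1.1, 0.7]
gripper_width: 0.0191
```

```bash
python3 -c "
from h import *
togo(0,-.1022,.138)"
```

```text
t 4.6667 shift [0.02 8.07 0.12] rot [-0.23 -0.1   0.14] rigpos [ -0.4 -21.5 139.5] F [-0.8  1.1  0.7] w 0.019062255680834705
```

Request:
servo_tool(
  rows="0 0.6 0 0 0 0 1;0 0.8 0 0 0 0 1;0 0.8 0 0 0 0 1;0 0.8 0 0 0 0 1;0 0.8 0 0 0 0 1;0 0.8 0 0 0 0 1;0 0.8 0 0 0 0 1;0 0.8 0 0 0 0 1",
)

```text
clock: 5.33
ee_pos: [0.5109, 0.0233, 0.1395]
eef_rot: [-3.133, -0.003, -0.292]
wrist_force: [1.6, 3.6, -0.6]
gripper_width: 0.0187
```

```bash
python3 -c "
from h import *
togo(0,-.1022,.139)"
```

```text
t 5.3333 shift [0.02 1.65 0.03] rot [-0.51 -0.19  0.29] rigpos [ -0.3 -85.7 139.5] F [ 1.6  3.6 -0.6] w 0.01867891288349681
```

Request:
servo_tool(
  rows="0 0.7 0 0 0 0 1;0 0.5 0 0 0 0 1;0 0.4 0 0 0 0 1;0 0.3 0 0 0 0 1;0 0.2 0 0 0 0 1;0 0 0 0 0 0 1",
)

```text
clock: 5.83
ee_pos: [0.5087, 0.0161, 0.1395]
eef_rot: [-3.111, -0.01, -0.279]
wrist_force: [1.2, 0.2, -0.3]
gripper_width: 0.0186
```

```bash
python3 -c "
from h import *
togo(0,-.1022,.139)"
```

```text
t 5.8333 shift [0.02 0.91 0.02] rot [-1.78 -0.58  1.02] rigpos [ -0.4 -93.2 139.5] F [ 1.2  0.2 -0.3] w 0.018594008552395395
```

```bash
python3 -c "
from h import *
s=bot.get_state();print(s['joints'].round(3),s['qvel'].round(3),s['joint_torque'].round(1),s['ft_torque'].round(2))
im=bot.capture('wrist');
cv2.imwrite('pics/w3.png',im[:,:,::-1])"
```

```text
[-0.605  0.14   0.543  1.921 -0.111  1.082 -0.295] [-0.006 -0.002  0.     0.002  0.001 -0.002  0.005] [  0.2 -39.1   3.  -35.3  -0.2  -0.1   0.4] [-0.42  0.12 -0.37]
```

View pics/w3.png

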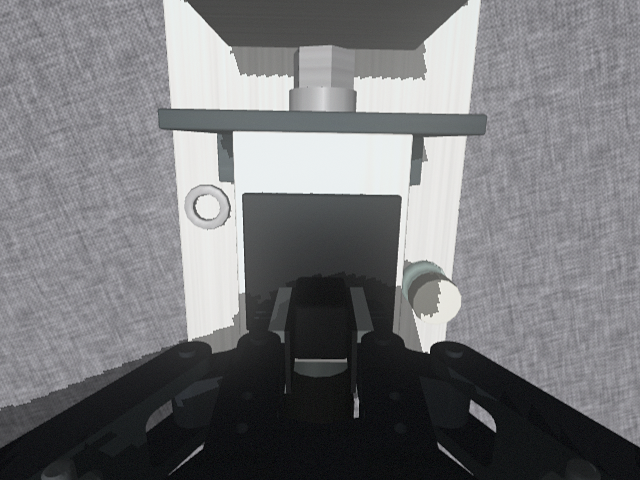

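```bash
python3 -c "
from h import *
s=bot.get_state()
for y in (-.045,-.05,-.055,-.06):
  print(y,wproj(rig(V,[[-.032,y,.1295],[.032,y,.1295],[-.065,-.018,.125]]),s['ee_pos'],s['eef_rot']).round(1).tolist())"
```

```text
-0.045 [[242.6, 181.5], [404.3, 184.2], [157.2, 108.9]]
-0.05 [[243.0, 194.1], [403.4, 196.7], [157.2, 108.9]]
-0.055 [[243.4, 206.6], [402.5, 209.1], [157.2, 108.9]]
-0.06 [[243.8, 218.8], [401.7, 221.2], [157.2, 108.9]]
```

Request:
servo_tool(
  rows="0 0.8 0 -0.8 -0.3 0.5 1;0 0.8 0 -0.8 -0.2 0.4 1;0 0.8 0 0 0 0 1;0 0.8 0 0 0 0 1",
)

```text
clock: 6.22
ee_pos: [0.5085, 0.0157, 0.1395]
eef_rot: [-3.101, -0.013, -0.271]
wrist_force: [17.1, 33.3, -16.4]
gripper_width: 0.0188
```

```bash
python3 -c "
from h import *
togo(0,-.1022,.139)"
```

```text
t 6.2167 shift [0.02 0.86 0.01] rot [-2.36 -0.69  1.5 ] rigpos [ -0.4 -93.7 139.5] F [ 17.1  33.3 -16.4] w 0.018776909343776516
```

```bash
python3 -c "
from h import *
d=np.load('w1.npz')
for y in (-.105,-.11,-.115,-.12,-.125):
  print(y,wproj(rig(V,[[-.032,y,.1345],[.032,y,.1345],[-.032,y,.1255]]),d['p'],d['r']).round(1).tolist())
a=cv2.imread('pics/w1.png')[290:350,240:370]
cv2.imwrite('pics/w1d.png',cv2.resize(a,None,fx=6,fy=6,interpolation=cv2.INTER_CUBIC))
a=cv2.imread('pics/w3.png')[260:430,240:400]
a=cv2.resize(a,None,fx=4,fy=3.5,interpolation=cv2.INTER_CUBIC)
cv2.imwrite('pics/w3d.png',cv2.convertScaleAbs(a,alpha=2.5,beta=10))
"
```

```text
-0.105 [[261.2, 311.1], [347.3, 306.3], [263.0, 305.6]]
-0.11 [[261.9, 317.1], [347.6, 312.5], [263.7, 311.5]]
-0.115 [[262.6, 323.1], [347.9, 318.5], [264.3, 317.4]]
-0.12 [[263.3, 329.1], [348.2, 324.5], [265.0, 323.2]]
-0.125 [[264.0, 335.0], [348.5, 330.4], [265.7, 328.9]]
```

View pics/w1d.png

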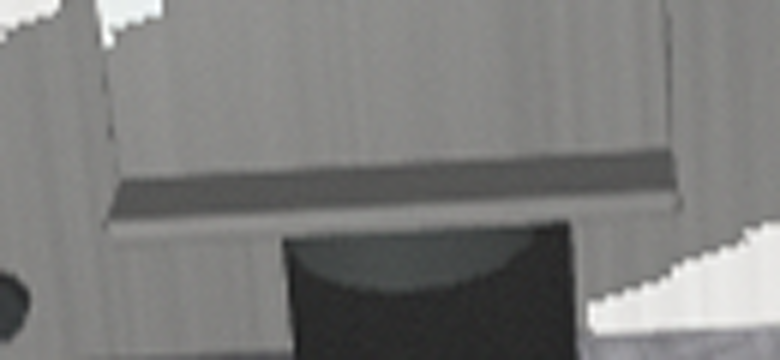

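View pics/w3d.png

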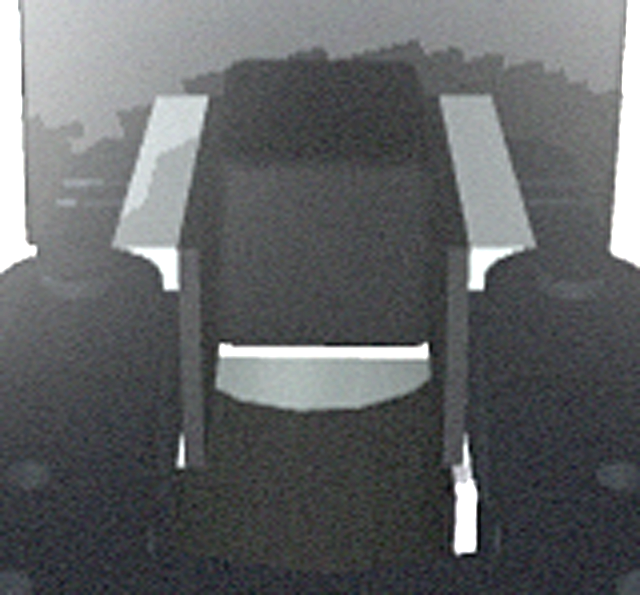

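```bash
python3 -c "
from h import *
im=bot.capture('scene')[190:340,270:440,::-1]
cv2.imwrite('pics/s4.png',cv2.convertScaleAbs(cv2.resize(im,None,fx=4,fy=4,interpolation=cv2.INTER_CUBIC),alpha=1.3))
im=bot.capture('top')[195:320,220:370,::-1]
cv2.imwrite('pics/t4.png',cv2.convertScaleAbs(cv2.resize(im,None,fx=5,fy=4.8,interpolation=cv2.INTER_CUBIC),alpha=1.3))
"
```

```text
(no output)
```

View pics/s4.png

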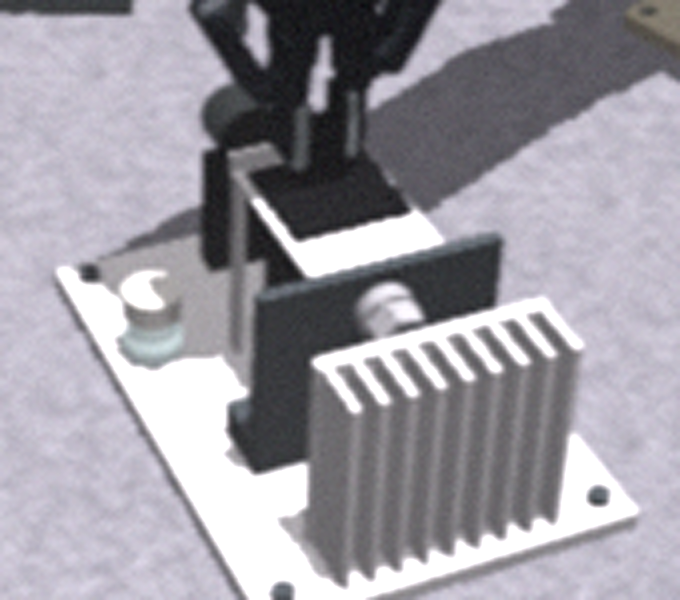

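View pics/t4.png

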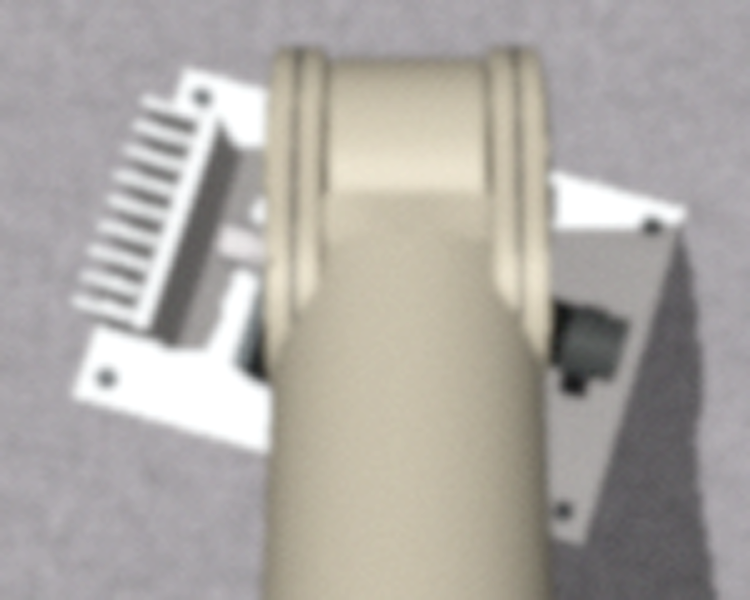

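```bash
python3 -c "
from h import *
f=lambda p:((proj('scene',rig(V,p))-[270,190])*4).round().tolist()
for c in(-.0793,-.0875): print(c,f([[.032,c+.03,.1295],[-.032,c+.03,.1295],[.032,c-.03,.1295]]))
for y in(-.1175,-.11,-.125): print(y,f([[.032,y,.1345],[-.032,y,.1345],[.032,y,.1255]]))
print(f([[.065,-.018,.125],[-.065,-.018,.125],[.06,.028,.125],[-.06,.028,.125]]))
"
```

```text
-0.0793 [[291.0, 235.0], [410.0, 206.0], [241.0, 168.0]]
-0.0875 [[284.0, 226.0], [402.0, 196.0], [235.0, 159.0]]
-0.1175 [[235.0, 151.0], [350.0, 124.0], [234.0, 166.0]]
-0.11 [[241.0, 159.0], [356.0, 132.0], [240.0, 174.0]]
-0.125 [[229.0, 143.0], [343.0, 116.0], [229.0, 158.0]]
[[254.0, 297.0], [500.0, 233.0], [305.0, 353.0], [538.0, 291.0]]
```

```bash
python3 -c "
from h import *
s=bot.get_state();print(s['clock'],s['wrist_force'],s['ft_torque'],s['joints'].round(3))
togo(0,-.1022,.139)
im=bot.capture('wrist');a=im[250:440,220:420,::-1]
cv2.imwrite('pics/w5.png',cv2.convertScaleAbs(cv2.resize(a,None,fx=4,fy=3.1,interpolation=cv2.INTER_CUBIC),alpha=3,beta=10))
for z in (.13,.1395,.15,.16,.18): print(z,((wproj(rig(V,[[-.01,-.0937+b*.011,z] for b in(-1,1)]),s['ee_pos'],s['eef_rot'])-[220,250])*[4,3.1]).round().tolist())
print(((wproj(rig(V,[[-.032,-.1093,.1295],[.032,-.1093,.1295],[-.032,-.1175,.1345],[.032,-.1175,.1345]]),s['ee_pos'],s['eef_rot'])-[220,250])*[4,3.1]).round().tolist())
"
```

```text
6.3167 [ 17.73409634  33.48803624 -16.04583351] [ 6.41902699 -3.31881982 -0.41674052] [-0.598  0.135  0.542  1.926 -0.119  1.077 -0.277]
t 6.3167 shift [0.03 0.84 0.02] rot [-2.38 -0.69  1.48] rigpos [ -0.5 -93.8 139.5] F [ 17.7  33.5 -16. ] w 0.018725848771979223
0.13 [[311.0, 219.0], [314.0, 68.0]]
0.1395 [[307.0, 250.0], [310.0, 92.0]]
0.15 [[302.0, 290.0], [305.0, 121.0]]
0.16 [[297.0, 333.0], [299.0, 154.0]]
0.18 [[283.0, 440.0], [285.0, 235.0]]
[[108.0, 244.0], [695.0, 253.0], [101.0, 316.0], [699.0, 324.0]]
```

View pics/w5.png

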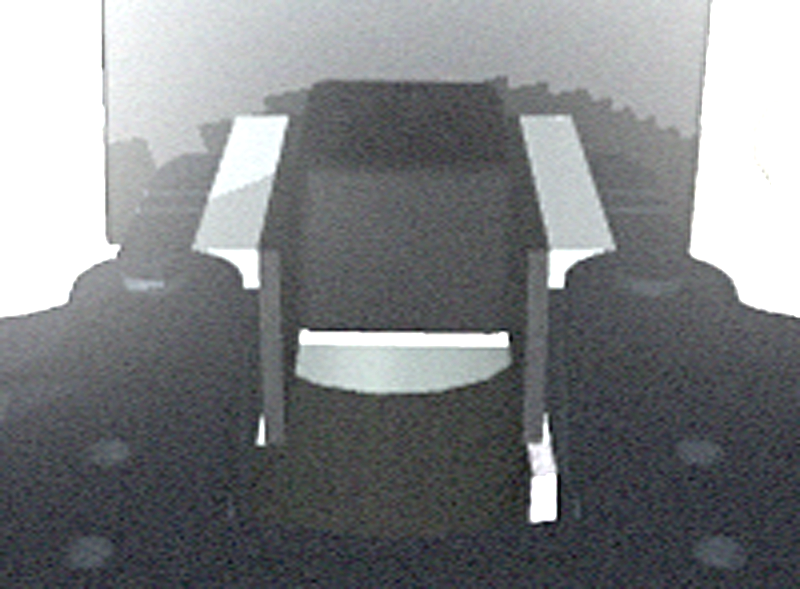

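Request:
servo_tool(
  rows="0 0 0 0 0 0 1;0 0 0 0 0 0 1;0 0 0 0 0 0 -0.3;0 0 0 0 0 0 -0.3;0 0 0 0 0 0 -0.3;0 0 0 0 0 0 -0.3;0 0 0 0 0 0 -0.3;0 0 -0.4 -0.8 -0.3 0.5 -0.3;0 0 -0.2 -0.8 -0.3 0.5 -0.3;0 0 0 0 0 0 -0.3",
)

```text
clock: 7.2
ee_pos: [0.5067, 0.0103, 0.1457]
eef_rot: [-3.136, 0.001, -0.293]
wrist_force: [0.5, -0.1, -0.1]
gripper_width: 0.0553
```

```bash
python3 -c "
from h import *
togo(0,-.0945,.145)
s=bot.get_state()
im=bot.capture('wrist')
cv2.imwrite('pics/w6.png',im[:,:,::-1])
for y in (-.045,-.05,-.055,-.06):
  print(y,wproj(rig(V,[[-.032,y,.1295],[.032,y,.1295],[-.065,-.018,.125],[-.032,y-.06,.1295],[-.032,y-.06,.1345]]),s['ee_pos'],s['eef_rot']).round(1).tolist())"
```

```text
t 7.2 shift [ 0.06 -0.49  0.08] rot [-0.34  0.04  0.21] rigpos [ -0.6 -99.4 145.7] F [ 0.5 -0.1 -0.1] w 0.05534107714063999
-0.045 [[243.4, 165.0], [401.9, 165.6], [158.9, 94.6], [250.0, 301.7], [248.0, 306.6]]
-0.05 [[244.0, 177.4], [401.1, 178.1], [158.9, 94.6], [250.5, 311.9], [248.6, 317.1]]
-0.055 [[244.6, 189.7], [400.4, 190.3], [158.9, 94.6], [251.0, 322.0], [249.1, 327.4]]
-0.06 [[245.2, 201.7], [399.7, 202.3], [158.9, 94.6], [251.5, 332.0], [249.6, 337.6]]
```

View pics/w6.png

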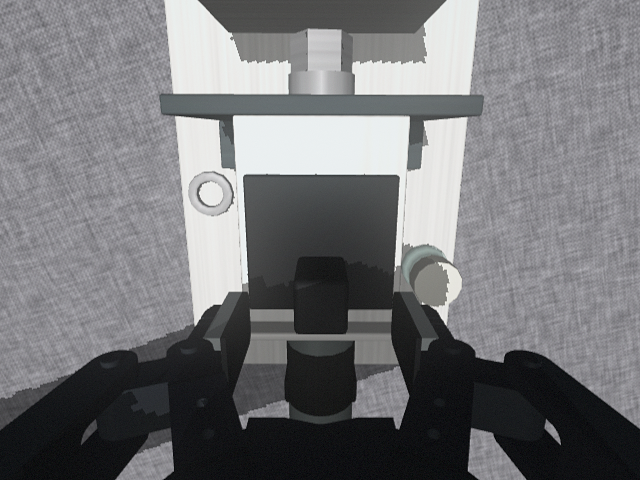

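```bash
python3 -c "
from h import *
a=cv2.imread('pics/w6.png')[240:360,230:420]
cv2.imwrite('pics/w6c.png',cv2.convertScaleAbs(cv2.resize(a,None,fx=4.2,fy=4.2,interpolation=cv2.INTER_CUBIC),alpha=2.2,beta=5))"
```

```text
(no output)
```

View pics/w6c.png

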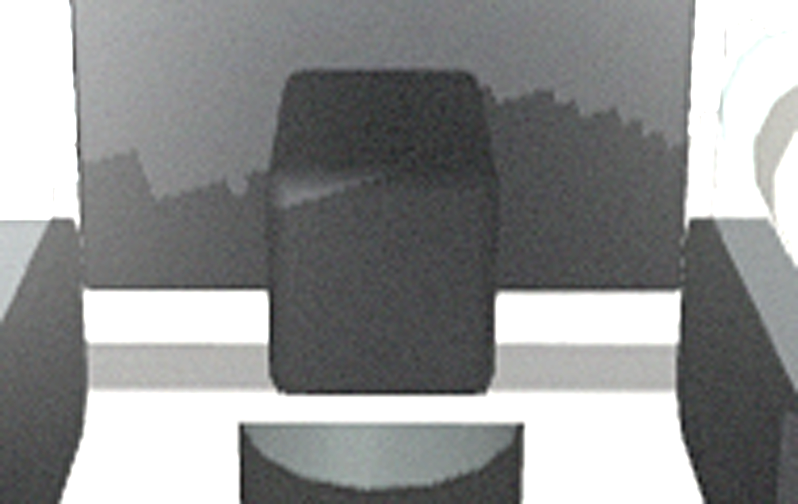

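Request:
servo_tool(
  rows="0 -0.3 -0.2 0 0 0.1 0.2;0 -0.1 0 0 0 0 1;0 0 0 0 0 0 1;0 0 0 0 0 0 1;0 0 0 0 0 0 1;0 0 0 0 0 0 1;0 0 0 0 0 0 1;0 0 0 0 0 0 1",
)

```text
clock: 7.92
ee_pos: [0.5081, 0.0147, 0.1481]
eef_rot: [-3.135, 0.0, -0.294]
wrist_force: [-0.9, -1.1, 1.1]
gripper_width: 0.0186
```

Request:
servo_tool(
  rows="0 0.6 0 0 0 0 1;0 0.6 0 0 0 0 1;0 0.6 0 0 0 0 1",
)

```text
clock: 8.17
ee_pos: [0.5078, 0.0137, 0.1481]
eef_rot: [-3.113, -0.006, -0.282]
wrist_force: [11.5, 21.4, -10.7]
gripper_width: 0.0184
```

```bash
python3 -c "
from h import *
togo(0,-.1022,.145)
print(bot.get_state()['joint_torque'].round(1))"
```

```text
t 8.1667 shift [0.04 0.65 0.29] rot [-1.62 -0.34  0.87] rigpos [ -0.5 -95.8 148.1] F [ 11.5  21.4 -10.7] w 0.018386440330914525
[  9.9 -40.6  13.  -33.5   6.2   3.9   0.1]
```

Request:
servo_tool(
  rows="0 0 0 0 0 0 1;0 0 0 0 0 0 -1;0 0 0 0 0 0 -1;0 0 0 0 0 0 -1;0 0 0 0 0 0 -1;0 0 0 0 0 0 -1;0 0 -1.0 -0.8 -0.2 0.4 -1;0 0 -1.5 -0.8 -0.2 0.4 -1;0 0 -1.5 0 0 0 -1;0 0 -1.0 0 0 0 -1;0 0 0 0 0 0 -1",
)

```text
clock: 9.08
ee_pos: [0.5062, 0.0114, 0.1986]
eef_rot: [3.139, 0.004, -0.298]
wrist_force: [0.2, 0.8, 0.5]
gripper_width: 0.0857
```

```bash
python3 -c "
from h import *
togo(0,.006,.2)
s=bot.get_state()
im=bot.capture('wrist')
cv2.imwrite('pics/w7.png',im[:,:,::-1])
for y in (-.045,-.05,-.055,-.06):
  print(y,wproj(rig(V,[[-.032,y,.1295],[.032,y,.1295],[-.065,-.018,.125],[-.032,y-.06,.1295],[-.032,y-.06,.1345]]),s['ee_pos'],s['eef_rot']).round(1).tolist())"
```

```text
t 9.0833 shift [  0.13 -10.45  -0.17] rot [ 0.17  0.22 -0.07] rigpos [ -1.4 -98.5 198.6] F [0.2 0.8 0.5] w 0.08568087366731238
-0.045 [[263.6, 157.3], [383.6, 157.3], [200.0, 104.4], [267.9, 263.4], [266.7, 266.4]]
-0.05 [[264.0, 166.8], [383.2, 166.8], [200.0, 104.4], [268.3, 271.5], [267.1, 274.7]]
-0.055 [[264.4, 176.2], [382.8, 176.1], [200.0, 104.4], [268.6, 279.6], [267.4, 282.9]]
-0.06 [[264.8, 185.4], [382.4, 185.4], [200.0, 104.4], [268.9, 287.5], [267.8, 290.9]]
```

View pics/w7.png

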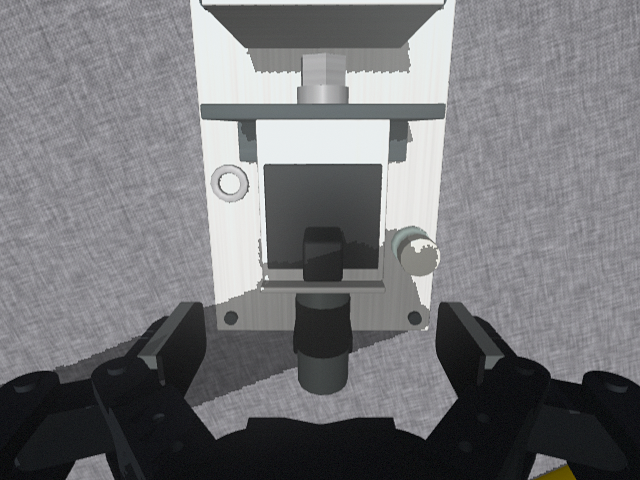

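Request:
servo_tool(
  rows="0 -2.2 0 0.1 0.1 0 -1;0.1 -2.2 0 0.1 0.1 0 -1;0 -2.2 0 0 0 0 -1;0 -2.0 0 0 0 0 -1;0 -1.0 0 0 0 0 -1;0 0 0 0 0 0 -1;0 0 0 0 0 0 -1",
)

```text
clock: 9.72
ee_pos: [0.5342, 0.1032, 0.1923]
eef_rot: [3.139, 0.005, -0.302]
wrist_force: [-0.1, -0.5, -0.3]
gripper_width: 0.0854
```

```bash
python3 -c "
from h import *
togo(0,.006,.15)
s=bot.get_state()
im=bot.capture('wrist')[:,:,::-1].copy()
t=np.linspace(0,6.28,40)
P=[[.015*np.cos(a),-.008,.1+.015*np.sin(a)] for a in t]
cv2.polylines(im,[wproj(rig(V,P),s['ee_pos'],s['eef_rot']).round().astype(int)],True,(0,0,255))
P=[[x,-.018,.125] for x in(-.065,.065)];cv2.polylines(im,[wproj(rig(V,P),s['ee_pos'],s['eef_rot']).round().astype(int)],True,(0,255,0))
P=[[x,.028,.125] for x in(-.06,.06)];cv2.polylines(im,[wproj(rig(V,P),s['ee_pos'],s['eef_rot']).round().astype(int)],True,(0,255,0))
cv2.imwrite('pics/w8.png',im)"
```

```text
t 9.7167 shift [ 0.17 -0.85  4.23] rot [ 0.13  0.3  -0.31] rigpos [ -1.5  -2.4 192.3] F [-0.1 -0.5 -0.3] w 0.0853949188552153
```

View pics/w8.png

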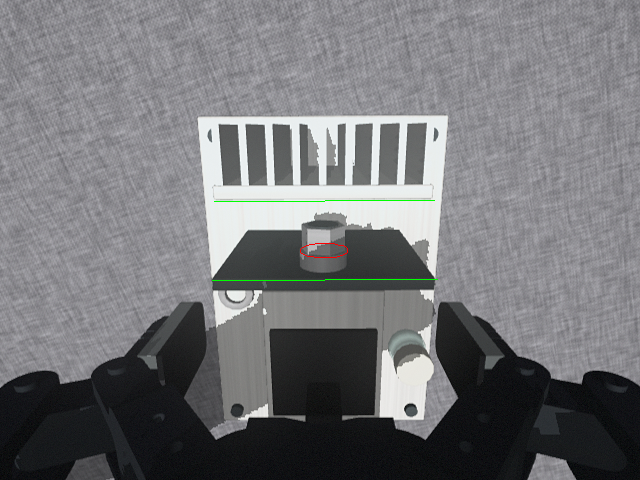

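Request:
servo_tool(
  rows="0.1 -0.4 0.8 0.1 0.2 -0.2 -1;0.1 -0.4 1 0 0.1 -0.1 -1;0 0 1 0 0 0 -1;0 0 0.8 0 0 0 -1;0 0 0.3 0 0 0 -1;0 0 0 0 0 0 -1",
)

```text
clock: 10.27
ee_pos: [0.5376, 0.1058, 0.1481]
eef_rot: [3.14, 0.0, -0.303]
wrist_force: [0.4, 0.0, 0.6]
gripper_width: 0.0855
```

```bash
python3 -c "
from h import *
togo(0,.006,.08)"
```

```text
t 10.2667 shift [-0.11 -0.51  6.81] rot [ 0.09  0.03 -0.33] rigpos [  1.1   1.  148.1] F [0.4 0.  0.6] w 0.0854511105870004
```

Request:
servo_tool(
  rows="-0.1 -0.6 0.3 0 0 -0.2 -1;0 -0.2 0.6 0 0 -0.1 -1;0 0 1 0 0 0 -1;0 0 1 0 0 0 -1;0 0 0 0 0 0 -1",
)

```text
clock: 10.68
ee_pos: [0.5395, 0.1147, 0.1166]
eef_rot: [3.141, -0.0, -0.297]
wrist_force: [-0.7, -0.4, -0.2]
gripper_width: 0.085
```

```bash
python3 -c "
from h import *
togo(0,.006,.08)"
```

```text
t 10.6833 shift [-0.02  0.4   3.66] rot [ 0.05 -0.01  0.01] rigpos [  0.2  10.1 116.6] F [-0.7 -0.4 -0.2] w 0.08503698943710486
```

Request:
servo_tool(
  rows="0 0.2 0.8 0 0 0 -1;0 0.1 0.9 0 0 0 -1;0 0 0.9 0 0 0 -1;0 0 0.6 0 0 0 -1;0 0 0.1 0 0 0 -1;0 0 0 0 0 0 -1",
)

```text
clock: 11.18
ee_pos: [0.5379, 0.1107, 0.0789]
eef_rot: [3.139, 0.001, -0.297]
wrist_force: [0.3, 0.6, 0.3]
gripper_width: 0.0856
```

```bash
python3 -c "
from h import *
togo(0,.006,.08)"
```

```text
t 11.1833 shift [ 0.01 -0.01 -0.11] rot [ 0.13  0.05 -0.03] rigpos [-0.1  5.9 78.9] F [0.3 0.6 0.3] w 0.08564588621152211
```

Positioned; close on the head.

Request:
servo_tool(
  rows="0 0 0 0 0 0 1;0 0 0 0 0 0 1;0 0 0 0 0 0 1;0 0 0 0 0 0 1;0 0 0 0 0 0 1;0 0 0 0 0 0 1;0 0 0 0 0 0 1;0 0 0 0 0 0 1;0 0 0 0 0 0 1;0 0 0 0 0 0 1;0 0 0 0 0 0 1;0 0 0 0 0 0 1",
  newtons=80,
)

```text
clock: 12.18
ee_pos: [0.5375, 0.1113, 0.0804]
eef_rot: [3.14, 0.002, -0.297]
wrist_force: [-0.2, 1.1, -1.5]
gripper_width: 0.0231
```

```bash
python3 -c "
from h import *
togo(0,.006,.08)
im=bot.capture('wrist')[:,:,::-1].copy()
cv2.imwrite('pics/w9.png',im)"
```

```text
t 12.1833 shift [0.07 0.03 0.04] rot [ 0.07  0.12 -0.01] rigpos [-0.7  6.3 80.4] F [-0.2  1.1 -1.5] w 0.02310869216331009
```

View pics/w9.png

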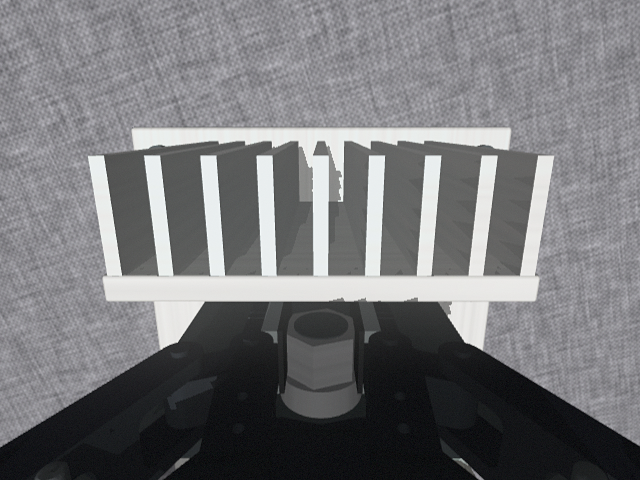

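Request:
servo_tool(
  rows="0 0 0 0 0 0 1;0 0 0 0 0 0 1;0 0 0 0 0 0 1;0 0 0 0 0 0 1;0 0 0 0 0 0 1;0 0 0 0 0 0 1;0 0 0 0 0 0 1;0 0 0 0 0 0 1;0 0 0 0 0 0 1;0 0 0 0 0 0 1;0 0 0 0 0 0 1;0 0 0 0 0 0 1;0 0 0 0 0 0 1;0 0 0 0 0 0 1;0 0 0 0 0 0 1;0 0 0 0 0 0 1;0 0 0 0 0 0 1;0 0 0 0 0 0 1;0 0 0 0 0 0 1;0 0 0 0 0 0 1",
)

```text
clock: 13.9
ee_pos: [0.5375, 0.1113, 0.0804]
eef_rot: [3.14, 0.002, -0.297]
wrist_force: [-0.1, -0.7, -1.0]
gripper_width: 0.0229
```

```bash
python3 -c "
from h import *
togo(0,.006,.08);print(bot.get_state()['ft_torque'])"
```

```text
t 13.9 shift [0.07 0.03 0.04] rot [ 0.07  0.12 -0.01] rigpos [-0.7  6.3 80.4] F [-0.1 -0.7 -1. ] w 0.022891287783677612
[ 0.01693555  0.09408807 -0.01470196]
```

Request:
servo_tool(
  rows="0 0 0 0 0 0 1;0 0 0 0 0 0 1;0 0 0 0 0 0 1;0 0 0 0 0 0 1;0 0 0 0 0 0 1;0 0 0 0 0 0 1;0 0 0 0 0 0 1;0 0 0 0 0 0 1;0 0 0 0 0 0 1;0 0 0 0 0 0 1;0 0 0 0 0 0 1;0 0 0 0 0 0 1;0 0 0 0 0 0 1;0 0 0 0 0 0 1;0 0 0 0 0 0 1;0 0 0 0 0 0 1;0 0 0 0 0 0 1;0 0 0 0 0 0 1;0 0 0 0 0 0 1;0 0 0 0 0 0 1",
)

```text
clock: 15.57
ee_pos: [0.5375, 0.1113, 0.0804]
eef_rot: [3.14, 0.002, -0.297]
wrist_force: [-0.5, -0.8, -0.7]
gripper_width: 0.0232
```

Request:
servo_tool(
  rows="0 0 0 0 0 0 1;0 0 0 0 0 0 1;0 0 0 0 0 0 1;0 0 0 0 0 0 1;0 0 0 0 0 0 1;0 0 0 0 0 0 1;0 0 0 0 0 0 1;0 0 0 0 0 0 1;0 0 0 0 0 0 1;0 0 0 0 0 0 1;0 0 0 0 0 0 1;0 0 0 0 0 0 1;0 0 0 0 0 0 1;0 0 0 0 0 0 1;0 0 0 0 0 0 1;0 0 0 0 0 0 1;0 0 0 0 0 0 1;0 0 0 0 0 0 1;0 0 0 0 0 0 1;0 0 0 0 0 0 1",
)

```text
clock: 17.23
ee_pos: [0.5375, 0.1113, 0.0805]
eef_rot: [3.14, 0.002, -0.297]
wrist_force: [-0.1, 0.3, -2.0]
gripper_width: 0.0231
```

Request:
servo_tool(
  rows="0 0 0 0 0 0 1;0 0 0 0 0 0 1;0 0 0 0 0 0 1;0 0 0 0 0 0 1;0 0 0 0 0 0 1;0 0 0 0 0 0 1;0 0 0 0 0 0 1;0 0 0 0 0 0 1;0 0 0 0 0 0 1;0 0 0 0 0 0 1;0 0 0 0 0 0 1;0 0 0 0 0 0 1;0 0 0 0 0 0 1;0 0 0 0 0 0 1;0 0 0 0 0 0 1;0 0 0 0 0 0 1;0 0 0 0 0 0 1;0 0 0 0 0 0 1;0 0 0 0 0 0 1;0 0 0 0 0 0 1",
)

```text
clock: 18.9
ee_pos: [0.5375, 0.1114, 0.0805]
eef_rot: [3.14, 0.002, -0.297]
wrist_force: [-0.6, -0.0, -1.4]
gripper_width: 0.0231
```

Request:
servo_tool(
  rows="0 0 0 0 0 0 1;0 0 0 0 0 0 1;0 0 0 0 0 0 1;0 0 0 0 0 0 1;0 0 0 0 0 0 1;0 0 0 0 0 0 1;0 0 0 0 0 0 1;0 0 0 0 0 0 1;0 0 0 0 0 0 1;0 0 0 0 0 0 1;0 0 0 0 0 0 1;0 0 0 0 0 0 1;0 0 0 0 0 0 1;0 0 0 0 0 0 1;0 0 0 0 0 0 1;0 0 0 0 0 0 1;0 0 0 0 0 0 1;0 0 0 0 0 0 1;0 0 0 0 0 0 1;0 0 0 0 0 0 1",
)

```text
clock: 20.57
ee_pos: [0.5375, 0.1114, 0.0804]
eef_rot: [3.14, 0.002, -0.297]
wrist_force: [-0.0, -0.8, -1.6]
gripper_width: 0.023
```

```bash
python3 -c "
from h import *
togo(0,.006,.08);print(bot.get_state()['ft_torque'])
im=bot.capture('wrist')[:,:,::-1].copy()
cv2.imwrite('pics/w10.png',im[280:440,220:420])
im=bot.capture('scene')[190:340,270:440,::-1]
cv2.imwrite('pics/s10.png',cv2.resize(im,None,fx=4,fy=4,interpolation=cv2.INTER_CUBIC))"
```

```text
t 20.5667 shift [0.07 0.03 0.04] rot [ 0.07  0.13 -0.02] rigpos [-0.7  6.3 80.4] F [-0.  -0.8 -1.6] w 0.022995527969941285
[-0.00940489  0.1686522   0.01018465]
```

View pics/w10.png

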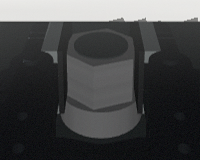

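View pics/s10.png

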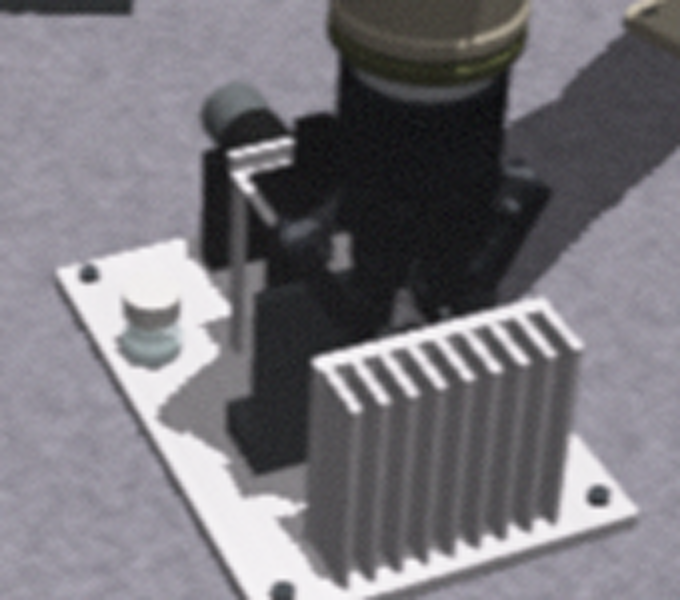

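Request:
servo_tool(
  rows="0 0 0 0 0 0 1;0 0 0 0 0 0 1;0 0 0 0 0 0 1;0 0 0 0 0 0 1;0 0 0 0 0 0 1;0 0 0 0 0 0 1;0 0 0 0 0 0 1;0 0 0 0 0 0 1;0 0 0 0 0 0 1;0 0 0 0 0 0 1;0 0 0 0 0 0 1;0 0 0 0 0 0 1",
)

```text
clock: 21.67
ee_pos: [0.5375, 0.1113, 0.0805]
eef_rot: [3.14, 0.002, -0.297]
wrist_force: [0.0, -0.3, -0.7]
gripper_width: 0.0232
```

```bash
python3 -c "
from h import *
togo(0,.006,.08);print(bot.get_state()['ft_torque'])
print(bot.close_job())"
```

```text
t 21.6667 shift [0.07 0.03 0.04] rot [ 0.07  0.13 -0.02] rigpos [-0.7  6.3 80.5] F [ 0.  -0.3 -0.7] w 0.02322900897524832
[0.02761222 0.1394256  0.01543836]
the job is handed in; nothing more can be done
None
```

I pulled the cover back by its knob, gripped the bolt head from above across the rig's x at 80 N, and handed the job in at 21.7 s still holding it. There is one disagreement about how far back the cover went.

- **Head and nut:** The gripper read 23.1 mm on the 24 mm flats, and the fingers were centred within 1 mm in x. The held head looked the same in the two wrist pictures I compared. I held it for about 10 s, against the roughly 6 s the nut needs. The moment about the bolt axis rose from about 0.09 to 0.14–0.17 N m, which I take as the driver stalling on a tight nut. I had no direct reading of the nut.
- **Cover (disagrees):** It travelled only about 72 mm by both the camera and the arm, not 80 mm. Pulls of 37 N and, after regripping, about 24 N moved it no further. The picture still shows about 8 mm between the cover and its stop. It is over the 70 mm limit by my measurement, but by little. The cover may have started part-way back, but I could not confirm that.
- **Other things on the bench:** I moved none of them that I know of. The jar looked unmoved in the late picture; I did not check the rest again.

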